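# Clear the mallet and open the carton of brass knobs

### The job

A carton of brass door knobs has been delivered to the carving bench and somebody left a mallet lying on its closed flaps. Lift the mallet off and lay it down flat on the green mat without dropping it, then swing both carton flaps up, over and well outwards so that the knobs are in full view. Be gentle with the flaps and the knobs, and leave the other bench things where they are.

Things in the scene. Friction and masses are not known exactly. Their poses are not given: they have to be found in the camera images.
- carton: brown carton, fixed, 240 (its x) x 206 (its y) x 120 mm high, walls 5 mm, with two flaps hinged on its long sides. Closed, they lie level, top at 124 mm, with an open slot 60 mm wide between them along the carton's x on its centreline; a fingertip leaned sideways can go down the slot and under a flap's free edge. Origin: centre of the underside, on the bench; yaw up to 0.3 rad.
- flap_left (a joint): hinge angle of the carton's left flap (the one on the carton's +y side): 0 = closed and level, 1.57 = upright, 2.7 = stop, folded outwards. It stays wherever it is left (about 1 N at the free edge moves it). A rigid sheet 240 mm along the slot, 73 mm from crease to free edge, 4 mm thick.
- flap_left_hinge (a point): middle of the left flap's crease: on the carton's outer wall face, 120 mm above the bench, at the underside of the closed flap; the hinge axis runs through it along the carton's x
- flap_left_edge (a point): middle of the left flap's free edge, at half its thickness; it moves with the flap
- flap_right (a joint): hinge angle of the carton's right flap (the one on the carton's -y side): 0 = closed and level, 1.57 = upright, 2.7 = stop, folded outwards. It stays wherever it is left (about 1 N at the free edge moves it). A rigid sheet 240 mm along the slot, 73 mm from crease to free edge, 4 mm thick.
- flap_right_hinge (a point): middle of the right flap's crease: on the carton's outer wall face, 120 mm above the bench, at the underside of the closed flap; the hinge axis runs through it along the carton's x
- flap_right_edge (a point): middle of the right flap's free edge, at half its thickness; it moves with the flap
- knobs: brass door knobs on a paper liner inside the carton, fixed; their tops are 59 mm above the bench, 61 mm below the undersides of the closed flaps. Origin: on the carton's floor at its centre
- mallet: wooden carver's mallet lying flat, 0.2 to 0.45 kg: dark brown block head 60 x 110 x 56 mm (x, y, z), handle 26 mm wide and 24 mm thick sticking out 135 mm from the head's -x face, its axis 28 mm above the underside, pale wood, the outer part blue. Origin: centre of the head's underside; x runs from handle to head, z is up. Starts on the flaps, bridging the slot, handle towards the robot.
- mat: green bench mat, fixed, 200 x 200 x 5 mm, to one side of the carton (left or right); origin: centre of its underside, its top at 5 mm
- glue: white bottle of 60 mm diameter, 170 mm high, bystander
- finish_jar: amber jar of 72 mm diameter, 100 mm high, bystander
- pencil_cup: blue cup of 72 mm diameter, 90 mm high, bystander
- offcut: pale wooden offcut 60 x 130 x 40 mm, bystander
- whetstone: grey sharpening stone 70 x 150 x 25 mm, bystander
- chisel_a: chisel with a pale wooden handle, 170 mm long, in a plywood tray (200 x 190 x 35 mm, fixed) on the other side of the carton from the mat, bystander
- chisel_b: chisel with a blue handle, 170 mm long, in the same tray, bystander

How it is judged:
By the outcome, as a careful person would: the job done as asked, in the order asked, and still so for the second after the job is handed in, with the robot touching nothing.
It also fails if it takes over 72 s, if anything falls off the work surface, if the arm or the gripper's body presses on something with over 40 N, if the wrist force passes 120 N, or if a joint passes its speed limit or range.

### The arm

A 6-joint arm with a two-finger parallel gripper is mounted at the origin on the work surface. World frame = base frame: x ahead of the robot, y to its left, z up, the work surface at z = 0. Lengths are in mm, angles in rad, forces in N, time in s.
With the tool pointing down it reaches from about 350 to 975 mm from the base axis. Payload 7.1 kg.
Tool frame: the origin (TCP) lies midway between the tips of the shut fingers; the grasp point (between the pads) lies 19 mm behind it; z points along the fingers, y is the line along which they close (so a half turn about z gives the same grasp; the last joint's range is limited). The gripper opens to 88 mm and grips with 3 to 60 N. Pads are 20 mm wide; open, the fingers measure 115 mm over their backs; the gripper's body (75 mm by 178 mm) begins 61 mm behind the grasp point.
Start: joints at [-1.128, 0.423, 1.63, -0, 1.089, -0.019], TCP at [278.489, -559.507, 222.675] pointing down, gripper open.
Joint ranges: [-3, 3], [-0.9, 2.11], [0.09, 2.58], [-1.31, 4.45], [0.11, 2.69], [-2.54, 2.54]. Speed limits (rad/s): [2.39, 2.39, 3.01, 3.14, 3.14, 3.14].

### API

Orientations are given as a rotation vector (axis times angle).
In Python, from workcell import ctrl gives the robot as it stands. The module is installed in compiled form; this text tells all that it offers.
- The arm moves only by the tool apply_moves, never from a script. Its argument "targets" is a list of rows, each a list of 3 entries, a list of its own where there are three numbers: the opening, from -1 (shut) to 1 (fully open), then the shift along the tool's x, y, z normalised to -1 to 1, where 1 is 5 cm, then the turn, a rotation vector about the tool's x, y, z normalised to -1 to 1, where 1 is 90 degrees. In form: [[jaw, [x, y, z], [wx, wy, wz]], ...]. A call has 1 to 8 rows; each row shifts and turns the commanded pose from where the row before left it, along the tool's axes as they then stand; what a row does not reach is not made up. A row lasts 1/8 s, in which the tool goes at most 62.5 mm and 10.7 degrees, less where a joint would pass 70% of its speed; a pose out of reach is approached as far as the arm can. A call with a number of a shift or a turn outside -1 to 1 is refused whole. A call with a gripper value outside its range is refused whole. The fingers move at their own pace and stop on an object; the grip force is fixed at half the most. Time passes only in rows, so rows that do not move let the fingers close. It gives the time, the measured TCP pose, the force, the opening and the grip force at its end, in the units of the state.
- ctrl.get_obs(): the state, without advancing time (a new reading comes with each control period).
- ctrl.get_image(name): name is "side" or "top" or "wrist"; returns a dict with "pixels" (400x640x3 uint8, blue, green, red), "camera_matrix" (3x3 intrinsics, pixels), "view" (4x4, takes a point from world to camera coordinates); the wrist camera has in their place "hand_eye" (4x4, takes a point from camera to tool coordinates, whose origin is the TCP and whose axes are the flange's). Camera axes: x right, y down, z forward; pixel columns grow to the right and rows downward; lengths in mm; the calibration is good to about 2 mm. A picture is of the moment at which its call begins: read the wrist's pose just before it. There is no depth.
- ctrl.close_job(): hands the job in; it is judged then, once.
Trained networks look in the newest picture that a camera, given by its name, has taken for a name from the list of things; names that differ only in an ending like _2 or _b are one class to them, and where a whole thing is asked for, a point or a joint stands for the part that bears it (a point fixed in the world has none). Each returns a list of dicts, best first, with "score" (0 to 1); they miss things now and then, are a little off and sometimes report something else, mostly with a low value. They report only what shows in the picture. A call takes as long as a camera call.
- ctrl.masks_of(label, camera): "region" (400x640 bool, what is visible of it) and "bbox" ([left, top, right, bottom] in pixels, round what is visible of it).
- ctrl.pinpoint(label, camera): "xy" ([column, row] in pixels: a listed point, or the origin of a listed thing).
The state is a dict: "t": time; "qpos": joint angles; "qvel": joint speeds; "joint_torque": joint torques, N m; "ee_pos": TCP position; "orientation": TCP orientation; "ft_force": force on the tool from outside, world axes, zero at the start; "moment": the same for the moment, N m; "width": finger opening in mm; "grasp_force": force on a finger pad.
Only numpy, scipy, OpenCV 4.12 (cv2) and the standard library are available. Lean on these libraries where they do the work, as an engineer would, in place of code of your own. Each camera call takes 0.05 s, during which the arm holds its last target. There are 200 camera calls.

## Working session

There is one attempt and no reset: what is moved stays moved. The work goes in short steps, Python scripts to look and compute and a tool call to move; the robot and the scene stay as the last step left them, time stands still between calls to the robot, and variables do not carry over. Pictures are saved under pics/ and viewed, at most 10 in all, crops included, and the job is handed in when it is done.

Besides the shell and the picture viewer there is one more tool, called after "Call:" as name([rows], argument=value, ...), one row to a line, values as JSON. apply_moves: Moves the arm, as the interface text tells. Scaled input: -1 to 1 covers 5 cm each way for a shift and 90 degrees each way for a turn. Its arguments: {"type":"object","properties":{"targets":{"type":"array"}},"required":["targets"]}

```bash
mkdir -p pics
cat > h.py <<'E'
import numpy as np, cv2
from scipy.spatial.transform import Rotation as R
from workcell import ctrl
def unproj(im,xy,z):
    K=np.array(im["camera_matrix"]);V=np.array(im["view"])
    d=V[:3,:3].T@np.linalg.solve(K,[xy[0],xy[1],1]);c=-V[:3,:3].T@V[:3,3]
    return c+d*(z-c[2])/d[2]
def proj(im,p):
    K=np.array(im["camera_matrix"]);V=np.array(im["view"])
    q=K@(V[:3,:3]@np.array(p)+V[:3,3]);return q[:2]/q[2]
def st():
    o=ctrl.get_obs();print("t",round(o["t"],2),"pos",np.round(o["ee_pos"],1),"w",round(float(o["width"]),1),"F",np.round(o["ft_force"],1))
    print(np.round(R.from_rotvec(o["orientation"]).as_matrix(),3).tolist(),np.round(o["qpos"],2));return o
E
python3 - <<'E'
from h import *
o=st()
for c in("top","side"):
    im=ctrl.get_image(c);cv2.imwrite(f"pics/{c}0.png",im["pixels"])
    print(c,"cam at",np.round(-np.array(im["view"])[:3,:3].T@np.array(im["view"])[:3,3]))
    for n,z in(("mallet",124),("mat",0),("carton",0),("flap_left_hinge",120),("flap_right_hinge",120),("flap_left_edge",122),("flap_right_edge",122),("glue",0),("finish_jar",0),("pencil_cup",0),("offcut",0),("whetstone",0),("chisel_a",20)):
        for r in ctrl.pinpoint(n,c)[:2]: print(n,round(r["score"],2),np.round(r["xy"]),np.round(unproj(im,r["xy"],z)[:2]))
E
```

```text
t 0.0 pos [ 278.3 -559.   221.9] w 87.6 F [ 0.3 -0.3 -0.1]
[[0.895, 0.446, -0.001], [0.446, -0.895, 0.001], [-0.0, -0.002, -1.0]] [-1.13  0.42  1.63 -0.    1.09 -0.02]
top cam at [ 358.   -6. 1217.]
mallet 0.77 [320. 171.] [589. -40.]
mat 0.81 [166. 199.] [533. 355.]
mat 0.58 [407. 116.] [ 770. -273.]
carton 0.68 [318. 190.] [566. -39.]
flap_left_hinge 0.97 [275. 189.] [544.  65.]
flap_right_hinge 0.58 [363. 170.] [ 594. -141.]
flap_left_edge 0.6 [307. 184.] [558.  -9.]
flap_right_edge 0.78 [334. 177.] [576. -73.]
glue 0.58 [158. 140.] [690. 385.]
finish_jar 0.8 [454. 144.] [ 695. -397.]
finish_jar 0.75 [336. 176.] [604. -85.]
pencil_cup 0.81 [408. 116.] [ 768. -276.]
offcut 0.71 [194. 119.] [748. 294.]
whetstone 0.63 [444. 314.] [ 254. -360.]
whetstone 0.3 [363. 168.] [ 626. -155.]
chisel_a 0.69 [453. 145.] [ 687. -390.]
chisel_a 0.64 [462. 202.] [ 536. -408.]
side cam at [ -75.  527. 1020.]
mallet 0.62 [296. 187.] [589. -40.]
mat 0.7 [192. 308.] [537. 354.]
carton 0.66 [305. 219.] [564. -51.]
carton 0.25 [192. 306.] [541. 350.]
flap_left_hinge 0.59 [279. 217.] [538.  62.]
flap_left_edge 0.98 [297. 196.] [562. -21.]
flap_right_edge 0.77 [308. 186.] [570. -66.]
glue 0.77 [147. 278.] [692. 392.]
finish_jar 0.82 [353. 147.] [ 692. -387.]
pencil_cup 0.7 [316. 151.] [ 759. -279.]
offcut 0.64 [170. 241.] [757. 283.]
offcut 0.31 [351. 145.] [ 703. -391.]
chisel_a 0.76 [371. 179.] [ 534. -302.]
chisel_a 0.62 [393. 164.] [ 536. -406.]
```

View pics/top0.png

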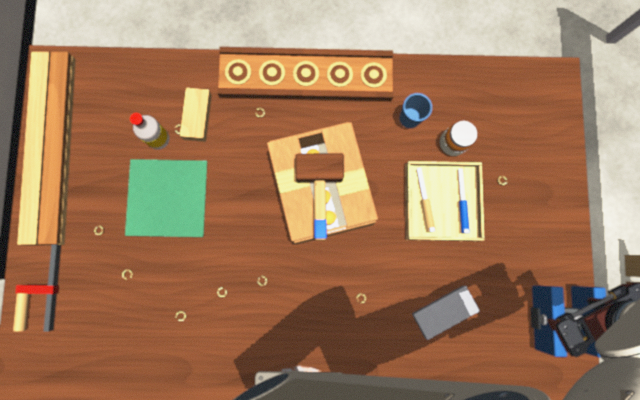

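Run:
```python
from h import *
im=ctrl.get_image("top")
hsv=cv2.cvtColor(im["pixels"],cv2.COLOR_BGR2HSV)
for n,z in(("mallet",180),("mat",5),("carton",124),("flap_left",124),("flap_right",124),("whetstone",25)):
    for r in ctrl.masks_of(n,"top")[:1]:
        m=r["region"].astype(np.uint8);c=max(cv2.findContours(m,0,2)[0],key=cv2.contourArea)
        b=cv2.boxPoints(cv2.minAreaRect(c))
        print(n,round(r["score"],2),m.sum(),r["bbox"],np.round([unproj(im,p,z)[:2] for p in b]).tolist())
        if n=="mallet":
            ys,xs=np.nonzero(m);
            for s in range(ys.min(),ys.max()+1,4):
                k=xs[ys==s];print(s,k.min(),k.max(),end="; ")
```

```text
mallet 0.96 2094 [295.2, 153.9, 344.1, 242.6] [[617.0, 17.0], [619.0, -91.0], [424.0, -92.0], [422.0, 13.0]]
153 330 341; 157 296 343; 161 296 344; 165 296 344; 169 296 344; 173 296 344; 177 296 343; 181 297 341; 185 314 326; 189 315 325; 193 315 325; 197 315 325; 201 315 325; 205 315 325; 209 315 325; 213 315 326; 217 315 326; 221 315 326; 225 315 326; 229 315 326; 233 315 326; 237 315 326; mat 0.79 5891 [123.1, 161.2, 206.5, 239.3] [[437.0, 451.0], [640.0, 456.0], [634.0, 252.0], [431.0, 252.0]]
carton 0.95 7215 [268.1, 121.0, 376.9, 244.6] [[655.0, 89.0], [713.0, -117.0], [467.0, -178.0], [413.0, 23.0]]
flap_left 0.71 2724 [268.6, 135.0, 317.9, 243.1] [[653.0, 87.0], [674.0, 15.0], [442.0, -47.0], [423.0, 24.0]]
flap_right 0.57 2789 [325.2, 121.2, 376.9, 224.2] [[691.0, -38.0], [714.0, -113.0], [479.0, -177.0], [457.0, -103.0]]
whetstone 0.96 1911 [412.7, 286.8, 478.8, 340.2] [[255.0, -272.0], [331.0, -408.0], [265.0, -444.0], [190.0, -310.0]]
```

The top view shows the mallet head at about (320,167), its handle down to (320,238), the carton yawed about 0.25 rad, the mat at (166,199) and the tray on the right. The glue is at (150,130). I'll rotate the gripper so the jaws close along world x, then move over the head.

Call:
apply_moves([
  [1,[0,0,-0.2],[0,0,-0.1]],
  [1,[0,0,-0.2],[0,0,-0.1]],
  [1,[0,0,-0.2],[0,0,-0.1]],
  [1,[0,0,-0.2],[0,0,-0.1]],
  [1,[0,0,-0.2],[0,0,-0.1]],
  [1,[0,0,-0.2],[0,0,-0.1]],
  [1,[0,0,-0.2],[0,0,-0.1]],
  [1,[0,0,0],[0,0,-0.005]],
])

```text
t: 2.75
ee_pos: [278.7, -559.9, 293.5]
orientation: [2.223, 2.218, -0.001]
ft_force: [0.3, 0.2, 0.6]
width: 88.1
grasp_force: 0.0
```

Call:
apply_moves([
  [1,[0.65,0.4,0],[0,0,0]],
  [1,[0.65,0.4,0],[0,0,0]],
  [1,[0.65,0.4,0],[0,0,0]],
  [1,[0.65,0.4,0],[0,0,0]],
  [1,[0.65,0.4,0],[0,0,0]],
  [1,[0.65,0.4,0],[0,0,0]],
  [1,[0.65,0.4,0],[0,0,0]],
  [1,[0.65,0.4,0],[0,0,0]],
])

```text
t: 3.75
ee_pos: [439.3, -298.5, 292.2]
orientation: [-2.227, -2.215, 0.0]
ft_force: [-0.1, 0.0, -0.6]
width: 87.5
grasp_force: 0.0
```

Call:
apply_moves([
  [1,[0.65,0.35,0],[0,0,0]],
  [1,[0.65,0.35,0],[0,0,0]],
  [1,[0.65,0.35,0],[0,0,0]],
  [1,[0.65,0.35,0],[0,0,0]],
  [1,[0.65,0.35,0],[0,0,0]],
  [1,[0.65,0.35,0],[0,0,0]],
  [1,[0.3,0.2,0],[0,0,0]],
  [1,[0,0,0],[0,0,0]],
])

```text
t: 4.75
ee_pos: [554.4, -89.5, 292.3]
orientation: [-2.223, -2.22, 0.001]
ft_force: [-0.1, 0.7, -0.0]
width: 87.7
grasp_force: 0.0
```

```bash
cat >> h.py <<'E'
def wrist():
    o=ctrl.get_obs();im=ctrl.get_image("wrist")
    T=np.eye(4);T[:3,:3]=R.from_rotvec(o["orientation"]).as_matrix();T[:3,3]=o["ee_pos"]
    im["view"]=np.linalg.inv(T@np.array(im["hand_eye"]));return im
def box(im,n,cam,z):
    for r in ctrl.masks_of(n,cam)[:1]:
        c=max(cv2.findContours(r["region"].astype(np.uint8),0,2)[0],key=cv2.contourArea)
        P=np.array([unproj(im,p[0],z)[:2] for p in c],np.float32)
        q=cv2.minAreaRect(P);print(n,cam,round(r["score"],2),"rect",np.round(q[0],1),np.round(q[1],1),round(q[2],2),"min",P.min(0),"max",P.max(0))
E
python3 - <<'E'
from h import *
st();im=wrist();cv2.imwrite("pics/w1.png",im["pixels"])
print(im["hand_eye"])
for n,z in(("mallet",180),("flap_left",124),("flap_right",124),("carton",124)): box(im,n,"wrist",z)
for n,z in(("mallet",124),("carton",0),("flap_left_hinge",120),("flap_right_hinge",120),("flap_left_edge",122),("flap_right_edge",122)):
    for r in ctrl.pinpoint(n,"wrist")[:1]: print(n,round(r["score"],2),np.round(r["xy"]),np.round(unproj(im,r["xy"],z)[:2],1))
E
```

```text
t 4.75 pos [554.4 -89.5 292.3] w 87.7 F [-0.1  0.7 -0. ]
[[0.001, 1.0, -0.001], [1.0, -0.001, -0.0], [-0.0, -0.001, -1.0]] [-0.18  0.26  1.7  -0.    1.18 -0.18]
[[-2.63092310e-05 -9.59975425e-01 -2.80084242e-01  7.63923797e+01]
 [ 9.99999668e-01 -2.53202739e-04  7.73907102e-04  9.50810114e-01]
 [-8.13849896e-04 -2.80084129e-01  9.59975113e-01 -1.63099414e+02]
 [ 0.00000000e+00  0.00000000e+00  0.00000000e+00  1.00000000e+00]]
flap_left wrist 0.65 rect [551.   20.5] [241.5  73.6] 15.31 min [426.63422 -28.09505] max [676.14557   61.116585]
flap_right wrist 0.61 rect [ 586.1 -108.1] [241.4  75.9] 15.48 min [ 461.20148 -172.4666 ] max [709.9527   -41.619762]
carton wrist 0.66 rect [568.1 -44.1] [246.4 208.7] 15.37 min [ 425.1038  -174.67929] max [711.9997    61.118637]
mallet 0.97 [359. 118.] [592.8 -34.6]
carton 0.81 [331. 116.] [571.5 -40.4]
flap_left_hinge 0.82 [301.  10.] [541.1  54.8]
flap_right_hinge 0.75 [358. 231.] [ 595.3 -145. ]
flap_left_edge 0.58 [327.  95.] [563.7 -14.7]
flap_right_edge 0.52 [329. 119.] [565.8 -35.4]
```

View pics/w1.png

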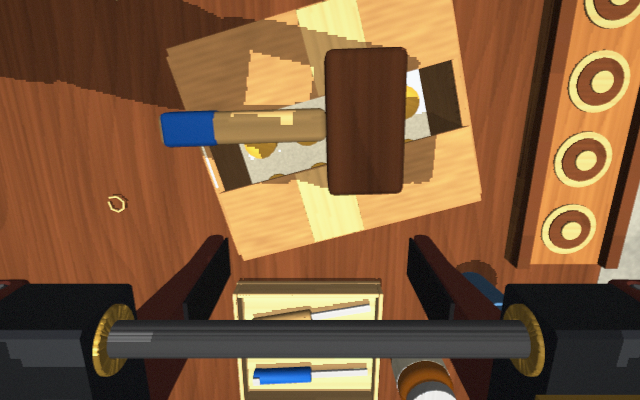

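The wrist view shows the head's top at about (326–407, 47–194), its handle pointing left to (160,130). Both flaps show, with the knobs visible in the slot. Segmenting the dark head for an exact position.

Run:
```python
from h import *
im=wrist();b=im["pixels"].astype(int)
g=b.max(2)[30:215,300:420]
m=((b.max(2)<95)&(b[...,2]-b[...,0]>12)).astype(np.uint8);m[:30]=0;m[215:]=0;m[:,:312]=0;m[:,416:]=0
m=cv2.morphologyEx(m,cv2.MORPH_OPEN,np.ones((5,5),np.uint8))
c=max(cv2.findContours(m,0,2)[0],key=cv2.contourArea)
print(cv2.boundingRect(c))
P=np.array([unproj(im,p[0],180)[:2] for p in c],np.float32);print(cv2.minAreaRect(P))
for p in((159,130),(326,125)):print(unproj(im,p,152))
```

```text
(325, 46, 82, 148)
((590.7554931640625, -35.682891845703125), (59.3194694519043, 107.67143249511719), 1.7471688985824585)
[422.62876933 -42.77885163 152.        ]
[561.92801251 -38.98558223 152.        ]
```

Call:
apply_moves([
  [1,[0.35,0.24,0],[0,0,0]],
  [1,[0.35,0.24,0],[0,0,0]],
  [1,[0.35,0.24,0],[0,0,-0.018]],
  [1,[0,0,0.5],[0,0,0]],
  [1,[0,0,0.5],[0,0,0]],
  [1,[0,0,0.5],[0,0,0]],
  [1,[0,0,0.4],[0,0,0]],
  [1,[0,0,0],[0,0,0]],
])

```text
t: 6.35
ee_pos: [589.8, -36.3, 196.0]
orientation: [-2.188, -2.251, 0.003]
ft_force: [0.2, 0.5, 0.6]
width: 88.1
grasp_force: 0.0
```

Call:
apply_moves([
  [1,[0,0,0.2],[0,0,0]],
  [1,[0,0,0.2],[0,0,0]],
  [1,[0,0,0.1],[0,0,0]],
  [1,[0,0,0.1],[0,0,0]],
  [1,[0,0,0],[0,0,0]],
])

```text
t: 6.98
ee_pos: [590.2, -37.6, 167.4]
orientation: [-2.191, -2.25, 0.0]
ft_force: [0.4, 0.9, -0.3]
width: 88.0
grasp_force: 0.0
```

Call:
apply_moves([
  [-1,[0,0,0],[0,0,0]],
  [-1,[0,0,0],[0,0,0]],
  [-1,[0,0,0],[0,0,0]],
  [-1,[0,0,0],[0,0,0]],
  [-1,[0,0,0],[0,0,0]],
  [-1,[0,0,0],[0,0,0]],
  [-1,[0,0,0],[0,0,0]],
  [-1,[0,0,0],[0,0,0]],
])

```text
t: 7.98
ee_pos: [590.5, -37.5, 167.8]
orientation: [2.191, 2.251, 0.0]
ft_force: [-0.3, 0.5, 1.7]
width: 59.7
grasp_force: 30.0
```

Call:
apply_moves([
  [-1,[0,0,-0.06],[0,0,0]],
  [-1,[0,0,-0.1],[0,0,0]],
  [-1,[0,0,-0.15],[0,0,0]],
  [-1,[0,0,-0.2],[0,0,0]],
  [-1,[0,0,0],[0,0,0]],
  [-1,[0,0,0],[0,0,0]],
])

```text
t: 8.72
ee_pos: [590.2, -37.5, 193.3]
orientation: [2.192, 2.251, 0.0]
ft_force: [-0.1, -0.3, -2.0]
width: 59.4
grasp_force: 30.0
```

Run:
```python
from h import *
st();im=wrist();cv2.imwrite("pics/w2.png",im["pixels"])
im=ctrl.get_image("top");box(im,"mat","top",5)
for r in ctrl.pinpoint("mat","top")[:1]: print(unproj(im,r["xy"],0))
b=cv2.cvtColor(im["pixels"],cv2.COLOR_BGR2HSV)
m=cv2.inRange(b,(60,80,40),(90,255,255));m[:,:100]=0;m[:,230:]=0
c=max(cv2.findContours(m,0,2)[0],key=cv2.contourArea)
print(cv2.minAreaRect(np.array([unproj(im,p[0],5)[:2] for p in c],np.float32)))
```

```text
t 8.72 pos [590.2 -37.5 193.3] w 59.4 F [-0.1 -0.3 -2. ]
[[-0.027, 1.0, 0.0], [1.0, 0.027, 0.0], [0.0, 0.0, -1.0]] [-0.08  0.41  1.73  0.    1.   -0.11]
mat top 0.95 rect [535.6 350.6] [206.2 204.4] 89.23 min [433.6827  247.03337] max [637.7118 454.5049]
[537.39157639 358.96048971   0.        ]
((536.2134399414062, 353.2289123535156), (197.3420867919922, 197.19778442382812), 0.045542582869529724)
```

View pics/w2.png

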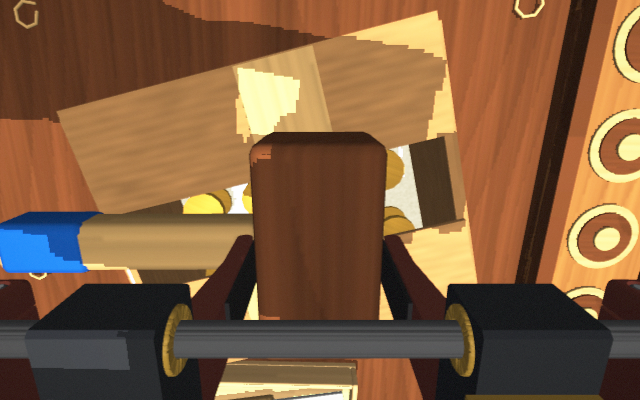

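The mallet hangs level in the jaws. Next: lift, turn to −45° (best fit on the mat's diagonal) and carry over.

Call:
apply_moves([
  [-1,[0,0,-0.3],[0,0,0]],
  [-1,[0,0,-0.4],[0,0,0.05]],
  [-1,[0,0,-0.4],[0,0,0.08]],
  [-1,[0,0,-0.2],[0,0,0.09]],
  [-1,[0,0,0],[0,0,0.09]],
  [-1,[0,0,0],[0,0,0.09]],
  [-1,[0,0,0],[0,0,0.08]],
  [-1,[0,0,0],[0,0,0.037]],
])

```text
t: 9.93
ee_pos: [590.5, -37.5, 259.3]
orientation: [2.904, 1.198, 0.001]
ft_force: [0.6, -0.3, -2.5]
width: 59.5
grasp_force: 30.0
```

Call:
apply_moves([
  [-1,[0.2,-0.225,0],[0,0,0]],
  [-1,[0.4,-0.45,0],[0,0,0]],
  [-1,[0.4,-0.45,0],[0,0,0]],
  [-1,[0.4,-0.45,0],[0,0,0]],
  [-1,[0.4,-0.45,0],[0,0,0]],
  [-1,[0.4,-0.45,0],[0,0,0]],
  [-1,[0.4,-0.45,0],[0,0,0]],
  [-1,[0.4,-0.45,0],[0,0,0]],
])

```text
t: 10.92
ee_pos: [576.6, 189.8, 258.8]
orientation: [-2.901, -1.205, -0.001]
ft_force: [-0.5, 0.8, -2.7]
width: 59.2
grasp_force: 30.0
```

Call:
apply_moves([
  [-1,[0.4,-0.45,0],[0,0,0]],
  [-1,[0.4,-0.45,0],[0,0,0]],
  [-1,[0.4,-0.45,0],[0,0,0]],
  [-1,[0.4,-0.45,0],[0,0,0]],
  [-1,[0.15,-0.2,0],[0,0,0]],
  [-1,[0,0,0],[0,0,0]],
  [-1,[0,0,0],[0,0,0]],
])

```text
t: 11.8
ee_pos: [568.1, 319.7, 258.2]
orientation: [2.902, 1.202, -0.001]
ft_force: [0.8, -0.1, -2.2]
width: 59.6
grasp_force: 30.0
```

Call:
apply_moves([
  [-1,[0,0,0.3],[0,0,0]],
  [-1,[0,0,0.6],[0,0,0]],
  [-1,[0,0,0.7],[0,0,0]],
  [-1,[0,0,0.7],[0,0,0]],
  [-1,[0,0,0.7],[0,0,0]],
  [-1,[0,0,0.5],[0,0,0]],
  [-1,[0,0,0.3],[0,0,0]],
  [-1,[0,0,0.1],[0,0,0]],
])

```text
t: 12.8
ee_pos: [567.9, 319.8, 62.0]
orientation: [2.903, 1.201, -0.002]
ft_force: [0.1, -0.1, -2.2]
width: 59.7
grasp_force: 30.0
```

Call:
apply_moves([
  [-1,[0,0,0.06],[0,0,0]],
  [-1,[0,0,0.04],[0,0,0]],
  [-1,[0,0,0.04],[0,0,0]],
  [-1,[0,0,0],[0,0,0]],
  [-1,[0,0,0],[0,0,0]],
])

```text
t: 13.42
ee_pos: [568.3, 320.6, 56.4]
orientation: [-2.902, -1.202, -0.001]
ft_force: [0.1, -1.0, -2.1]
width: 59.9
grasp_force: 30.0
```

Call:
apply_moves([
  [-1,[0,0,0.02],[0,0,0]],
  [-1,[0,0,0],[0,0,0]],
  [-1,[0,0,0],[0,0,0]],
])

```text
t: 13.8
ee_pos: [568.2, 320.5, 55.1]
orientation: [-2.902, -1.202, 0.0]
ft_force: [0.8, -0.1, -2.9]
width: 59.7
grasp_force: 30.0
```

Call:
apply_moves([
  [-1,[0,0,0.03],[0,0,0]],
  [-1,[0,0,0.03],[0,0,0]],
  [-1,[0,0,0.03],[0,0,0]],
  [-1,[0,0,0.02],[0,0,0]],
  [-1,[0,0,0],[0,0,0]],
  [-1,[0,0,0],[0,0,0]],
])

```text
t: 14.55
ee_pos: [568.3, 320.5, 49.7]
orientation: [-2.902, -1.202, -0.0]
ft_force: [1.2, 0.3, -1.9]
width: 59.4
grasp_force: 30.0
```

Call:
apply_moves([
  [-1,[0,0,0.02],[0,0,0]],
  [-1,[0,0,0],[0,0,0]],
  [-1,[0,0,0],[0,0,0]],
])

```text
t: 14.92
ee_pos: [568.3, 320.5, 48.9]
orientation: [-2.902, -1.202, -0.0]
ft_force: [0.2, -0.1, 0.6]
width: 60.1
grasp_force: 30.0
```

Call:
apply_moves([
  [-1,[0,0,0.01],[0,0,0]],
  [-1,[0,0,0],[0,0,0]],
  [1,[0,0,0],[0,0,0]],
  [1,[0,0,0],[0,0,0]],
  [1,[0,0,0],[0,0,0]],
  [1,[0,0,0],[0,0,0]],
  [1,[0,0,0],[0,0,0]],
  [1,[0,0,0],[0,0,0]],
])

```text
t: 15.92
ee_pos: [568.2, 320.4, 48.1]
orientation: [-2.902, -1.202, 0.0]
ft_force: [0.4, 0.2, 0.1]
width: 87.7
grasp_force: 0.0
```

Call:
apply_moves([
  [1,[0,0,-0.1],[0,0,0]],
  [1,[0,0,-0.3],[0,0,0]],
  [1,[0,0,-0.6],[0,0,0]],
  [1,[0,0,-0.8],[0,0,0]],
  [1,[0,0,-0.8],[0,0,0]],
  [1,[0,0,-0.8],[0,0,0]],
  [1,[0,0,-0.8],[0,0,0]],
  [1,[0,0,-0.4],[0,0,0]],
])

```text
t: 16.92
ee_pos: [569.0, 320.9, 281.8]
orientation: [-2.902, -1.202, -0.007]
ft_force: [0.7, -0.5, -0.4]
width: 87.8
grasp_force: 0.0
```

Run:
```python
from h import *
st();im=ctrl.get_image("side");cv2.imwrite("pics/s3.png",im["pixels"])
im=wrist()
for n,z in(("mallet",5),):
    for r in ctrl.pinpoint(n,"wrist")[:1]: print(n,round(r["score"],2),np.round(r["xy"]),np.round(unproj(im,r["xy"],z)[:2],1))
```

```text
t 16.93 pos [569.  320.9 281.8] w 87.8 F [ 0.7 -0.5 -0.4]
[[0.707, 0.707, 0.004], [0.707, -0.707, 0.002], [0.004, 0.001, -1.0]] [0.5  0.41 1.51 0.   1.22 1.28]
mallet 0.82 [316. 159.] [569.5 322.7]
```

View pics/s3.png

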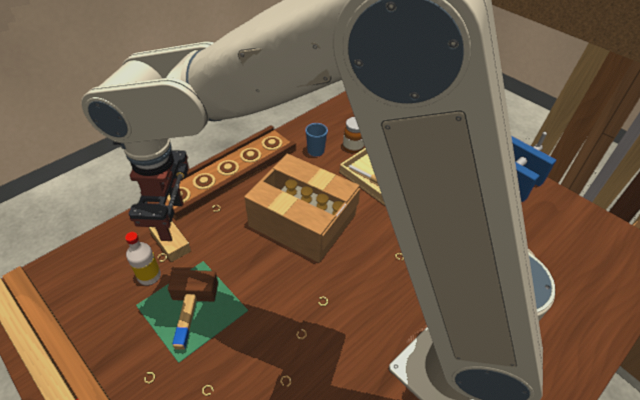

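The mallet lies flat on the mat (side view around (190,290), fully on the green). Next I shut the fingers, align the tool to the carton (tool x across the slot) and go above it. The right flap goes first, so the wrist camera stays clear of an open flap.

Call:
apply_moves([
  [-1,[0,0,0],[0,0,-0.09]],
  [-1,[0,0,0],[0,0,-0.1]],
  [-1,[0,0,0],[0,0,-0.1]],
  [-1,[0,0,0],[0,0,-0.1]],
  [-1,[0,0,0],[0,0,-0.1]],
  [-1,[0,0,0],[0,0,-0.1]],
  [-1,[0,0,0],[0,0,-0.08]],
  [-1,[0,0,0],[0,0,0]],
])

```text
t: 18.08
ee_pos: [567.4, 320.0, 275.9]
orientation: [-1.906, -2.495, 0.005]
ft_force: [-0.2, -0.2, 0.0]
width: 11.5
grasp_force: 0.0
```

Call:
apply_moves([
  [-1,[-0.7,-0.19,0],[0,0,0]],
  [-1,[-0.7,-0.19,0],[0,0,0]],
  [-1,[-0.7,-0.19,0],[0,0,0]],
  [-1,[-0.7,-0.19,0],[0,0,0]],
  [-1,[-0.7,-0.19,0],[0,0,0]],
  [-1,[-0.7,-0.19,0],[0,0,0]],
  [-1,[-0.7,-0.19,0],[0,0,0]],
  [-1,[-0.7,-0.19,0],[0,0,0]],
])

```text
t: 19.08
ee_pos: [568.1, 29.1, 277.1]
orientation: [-1.909, -2.493, 0.002]
ft_force: [-0.2, -0.3, 0.1]
width: 0.4
grasp_force: 0.0
```

Call:
apply_moves([
  [-1,[-0.7,-0.19,0],[0,0,0]],
  [-1,[-0.7,-0.19,0],[0,0,0]],
  [-1,[-0.3,-0.04,0],[0,0,0]],
  [-1,[0,0,0],[0,-0.09,0]],
  [-1,[0,0,0],[0,-0.1,0]],
  [-1,[0,0,0],[0,-0.1,0]],
  [-1,[0,0,0],[0,-0.1,0]],
  [-1,[0,0,0],[0,0,0]],
])

```text
t: 20.08
ee_pos: [569.9, -54.8, 276.1]
orientation: [1.58, 2.08, -0.502]
ft_force: [-0.3, -0.8, -0.2]
width: 0.8
grasp_force: 0.0
```

```bash
cat >> h.py <<'E'
C=np.array([568.5,-43.8,0]);Y=0.268
A=np.array([[np.cos(Y),np.sin(Y),0],[-np.sin(Y),np.cos(Y),0],[0,0,1]]) # rows u,v,z
def cart():
    o=st();M=A@R.from_rotvec(o["orientation"]).as_matrix();p=A@(o["ee_pos"]-C)
    print("carton frame tip",np.round(p,1),"tilt deg",np.round(np.degrees(np.arctan2(M[1,2],-M[2,2])),1),"err u",np.round(M[0],3),"q",np.round(o["qpos"],2));return p,M
def rows(pts,p,M):  # successive carton-frame targets -> tool-axis rows in units of 50 mm
    for q in pts: print(np.round(M.T@(np.array(q)-p)/50,3).tolist());p=np.array(q)
E
python3 - <<'E'
from h import *
p,M=cart()
im=ctrl.get_image("top");box(im,"flap_left","top",124);box(im,"flap_right","top",124)
rows([[0,-14,200],[0,-14,150],[0,-14,90]],p,M)
E
```

```text
t 20.07 pos [569.9 -54.8 276.1] w 0.8 F [-0.3 -0.8 -0.2]
[[-0.22, 0.964, 0.151], [0.789, 0.267, -0.554], [-0.574, -0.003, -0.819]] [ 0.2   0.3   1.83 -0.7   1.09  0.29]
carton frame tip [ -1.5 -11.  276.1] tilt deg -35.0 err u [-0.004  1.    -0.001] q [ 0.2   0.3   1.83 -0.7   1.09  0.29]
flap_left top 0.95 rect [494.5   6.1] [128.5  72.7] 16.76 min [427.44266  -43.490776] max [548.91705  53.97978]
flap_right top 0.86 rect [ 583.8 -108.3] [242.4  76.1] 15.15 min [ 459.89194 -173.35225] max [707.16974 -42.39395]
[0.824, 0.035, 1.282]
[0.574, 0.003, 0.819]
[0.689, 0.004, 0.983]
```

Call:
apply_moves([
  [-1,[0.35,0.01,0.525],[0,0,0]],
  [-1,[0.35,0.01,0.525],[0,0,0]],
  [-1,[0.35,0.01,0.525],[0,0,0]],
  [-1,[0.35,0.01,0.525],[0,0,0]],
  [-1,[0,0,0],[0,0,0]],
  [-1,[0,0,0],[0,0,0]],
])

```text
t: 20.98
ee_pos: [574.5, -60.2, 153.2]
orientation: [1.585, 2.073, -0.499]
ft_force: [-0.2, -0.2, -0.7]
width: 0.7
grasp_force: 0.0
```

Run:
```python
from h import *
p,M=cart()
im=ctrl.get_image("wrist");cv2.imwrite("pics/w4.png",im["pixels"])
rows([[0,-14,90],[0,-36,90]],p,M)
```

```text
t 20.98 pos [574.5 -60.2 153.2] w 0.7 F [-0.2 -0.2 -0.7]
[[-0.214, 0.965, 0.152], [0.79, 0.263, -0.554], [-0.575, 0.002, -0.818]] [ 0.19  0.48  1.9  -0.82  0.9   0.5 ]
carton frame tip [  1.5 -17.4 153.2] tilt deg -35.1 err u [ 0.003  1.    -0.   ] q [ 0.19  0.48  1.9  -0.82  0.9   0.5 ]
[0.783, -0.031, 0.996]
[-0.36, 0.001, 0.253]
```

View pics/w4.png

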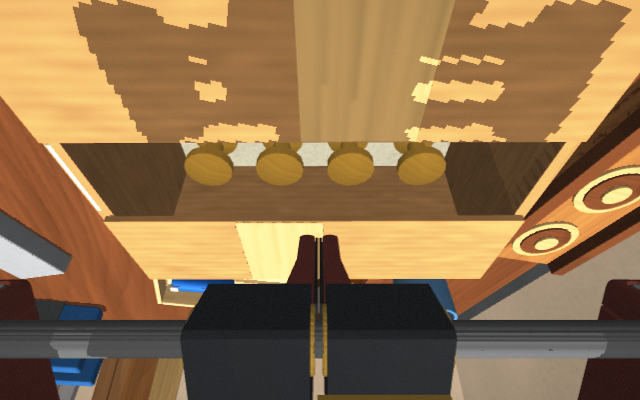

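The tips (318,237) sit just above the slot, and the slot's right edge is at row 217. Descending in two stages with force checks.

Call:
apply_moves([
  [-1,[0.2,-0.01,0.25],[0,0,0]],
  [-1,[0.2,-0.01,0.25],[0,0,0]],
  [-1,[0,0,0],[0,0,0]],
])

```text
t: 21.4
ee_pos: [571.1, -58.0, 118.4]
orientation: [1.583, 2.077, -0.504]
ft_force: [-0.3, 0.8, 0.1]
width: 0.4
grasp_force: 0.0
```

Call:
apply_moves([
  [-1,[0.2,-0.01,0.25],[0,0,0]],
  [-1,[0.18,0,0.25],[0,0,0]],
  [-1,[0,0,0],[0,0,0]],
  [-1,[0,0,0],[0,0,0]],
])

```text
t: 21.9
ee_pos: [571.5, -57.0, 88.5]
orientation: [1.583, 2.075, -0.501]
ft_force: [0.1, 0.4, 0.0]
width: 0.2
grasp_force: 0.0
```

```bash
cat >> h.py <<'E'
def arc(s,a0,a1,n,s0=15,al=35):
    """tip-centre targets for flap on side s, hinge angles a0..a1 deg"""
    a=np.radians(al);out=[]
    for th in np.radians(np.linspace(a0,a1,n)):
        e=np.array([103-73*np.cos(th),120+73*np.sin(th)])
        c=e+s0*(np.array([np.sin(a),-np.cos(a)]) if th<np.radians(90-al) else np.array([np.cos(th),-np.sin(th)]))
        t=c-10*np.array([np.cos(a),np.sin(a)])
        out.append([0,s*t[0],t[1]])
    return out
E
python3 - <<'E'
from h import *
p,M=cart()
P=[[0,-34,90]]+arc(-1,0,145,23);print(np.round(P,0)[:,1:].tolist());rows(P,p,M)
E
```

```text
t 21.9 pos [571.5 -57.   88.5] w 0.2 F [0.1 0.4 0. ]
[[-0.216, 0.965, 0.151], [0.789, 0.264, -0.555], [-0.575, -0.0, -0.818]] [ 0.19  0.59  1.92 -0.91  0.81  0.63]
carton frame tip [ -0.6 -13.5  88.5] tilt deg -35.1 err u [ 0.001  1.    -0.001] q [ 0.19  0.59  1.92 -0.91  0.81  0.63]
[[-34.0, 90.0], [-30.0, 102.0], [-31.0, 110.0], [-32.0, 119.0], [-35.0, 127.0], [-38.0, 134.0], [-42.0, 142.0], [-47.0, 148.0], [-53.0, 155.0], [-59.0, 160.0], [-65.0, 164.0], [-71.0, 167.0], [-77.0, 170.0], [-84.0, 171.0], [-90.0, 172.0], [-97.0, 172.0], [-104.0, 172.0], [-110.0, 170.0], [-117.0, 168.0], [-123.0, 165.0], [-128.0, 162.0], [-133.0, 157.0], [-138.0, 153.0], [-142.0, 148.0]]
[-0.352, 0.013, 0.212]
[-0.079, -0.0, -0.237]
[-0.104, -0.0, -0.132]
[-0.119, -0.0, -0.119]
[-0.132, -0.0, -0.104]
[-0.143, 0.0, -0.089]
[-0.152, 0.0, -0.072]
[-0.159, 0.0, -0.054]
[-0.164, 0.0, -0.035]
[-0.167, 0.0, -0.016]
[-0.145, 0.0, 0.002]
[-0.132, 0.0, 0.018]
[-0.129, 0.0, 0.033]
[-0.125, 0.0, 0.048]
[-0.118, 0.0, 0.062]
[-0.11, 0.0, 0.075]
[-0.101, 0.0, 0.087]
[-0.091, 0.0, 0.098]
[-0.079, 0.0, 0.108]
[-0.066, 0.0, 0.116]
[-0.052, 0.0, 0.123]
[-0.038, 0.0, 0.128]
[-0.023, 0.0, 0.131]
[-0.007, 0.0, 0.133]
```

Call:
apply_moves([
  [-1,[-0.175,0.01,0.105],[0,0,0]],
  [-1,[-0.175,0,0.105],[0,0,0]],
  [-1,[-0.04,0,-0.12],[0,0,0]],
  [-1,[-0.04,0,-0.12],[0,0,0]],
  [-1,[-0.1,0,-0.13],[0,0,0]],
  [-1,[-0.12,0,-0.12],[0,0,0]],
  [-1,[-0.13,0,-0.1],[0,0,0]],
  [-1,[0,0,0],[0,0,0]],
])

```text
t: 22.9
ee_pos: [578.0, -77.2, 127.6]
orientation: [1.583, 2.074, -0.499]
ft_force: [-0.5, 0.8, -1.0]
width: 0.0
grasp_force: 0.0
```

Run:
```python
from h import *
p,M=cart()
im=ctrl.get_image("wrist");cv2.imwrite("pics/w5.png",im["pixels"])
```

```text
t 22.9 pos [578.  -77.2 127.6] w 0.0 F [-0.5  0.8 -1. ]
[[-0.215, 0.965, 0.153], [0.789, 0.264, -0.555], [-0.575, 0.002, -0.818]] [ 0.15  0.53  1.91 -0.87  0.84  0.53]
carton frame tip [  0.3 -34.7 127.6] tilt deg -35.1 err u [0.002 1.    0.001] q [ 0.15  0.53  1.91 -0.87  0.84  0.53]
```

View pics/w5.png

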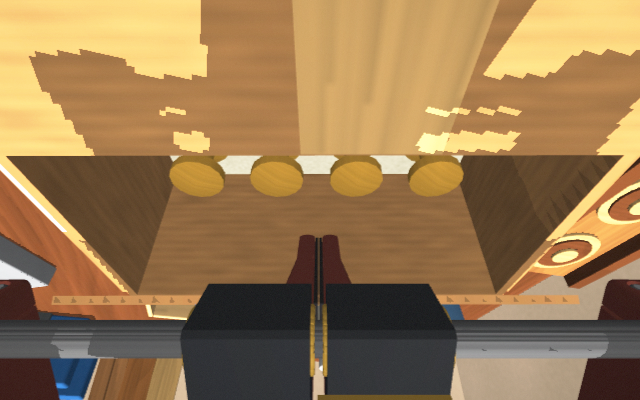

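The right flap has risen; its free edge now shows edge-on at row 300, behind the fingers. Continuing along the arc.

Call:
apply_moves([
  [-1,[-0.14,0,-0.09],[0,0,0]],
  [-1,[-0.15,0,-0.07],[0,0,0]],
  [-1,[-0.16,0,-0.055],[0,0,0]],
  [-1,[-0.165,0,-0.035],[0,0,0]],
  [-1,[-0.165,0,-0.015],[0,0,0]],
  [-1,[-0.145,0,0],[0,0,0]],
  [-1,[-0.13,0,0.02],[0,0,0]],
  [-1,[-0.13,0,0.035],[0,0,0]],
])

```text
t: 23.95
ee_pos: [588.8, -118.4, 169.5]
orientation: [1.583, 2.075, -0.501]
ft_force: [-0.0, 1.0, -0.2]
width: 0.6
grasp_force: 0.4
```

Call:
apply_moves([
  [-1,[-0.125,0,0.05],[0,0,0]],
  [-1,[-0.12,0,0.06],[0,0,0]],
  [-1,[-0.11,0,0.075],[0,0,0]],
  [-1,[-0.1,0,0.085],[0,0,0]],
  [-1,[-0.09,0,0.1],[0,0,0]],
  [-1,[-0.08,0,0.11],[0,0,0]],
  [-1,[-0.065,0,0.115],[0,0,0]],
  [-1,[0,0,0],[0,0,0]],
])

```text
t: 24.95
ee_pos: [600.6, -162.3, 164.5]
orientation: [1.584, 2.075, -0.501]
ft_force: [0.7, 0.7, -0.2]
width: 0.2
grasp_force: 0.0
```

Run:
```python
from h import *
p,M=cart()
rows(arc(-1,125,148,4),p,M)
```

```text
t 24.95 pos [ 600.6 -162.3  164.5] w 0.2 F [ 0.7  0.7 -0.2]
[[-0.216, 0.965, 0.151], [0.789, 0.263, -0.555], [-0.575, -0.0, -0.818]] [-0.    0.48  1.86 -0.86  0.82  0.34]
carton frame tip [  -0.5 -122.7  164.5] tilt deg -35.1 err u [ 0.001  1.    -0.001] q [-0.    0.48  1.86 -0.86  0.82  0.34]
[-0.056, 0.009, 0.107]
[-0.043, 0.0, 0.149]
[-0.023, 0.0, 0.153]
[-0.002, 0.0, 0.155]
```

Call:
apply_moves([
  [-1,[-0.055,0.01,0.11],[0,0,0]],
  [-1,[-0.045,0,0.15],[0,0,0]],
  [-1,[-0.02,0,0.15],[0,0,0]],
  [-1,[0,0,0.155],[0,0,0]],
  [-1,[0,0,0],[0,0,0]],
  [-1,[0,0,-0.2],[0,0,0]],
  [-1,[0,0,-0.5],[0,0,0]],
  [-1,[0,0,-0.7],[0,0,0]],
])

```text
t: 25.95
ee_pos: [595.5, -142.6, 203.1]
orientation: [1.584, 2.075, -0.502]
ft_force: [0.7, -0.3, 0.1]
width: 0.4
grasp_force: 0.0
```

Call:
apply_moves([
  [-1,[0,0,-0.8],[0,0,0]],
  [-1,[0,0,-0.7],[0,0,0]],
  [-1,[0,0,-0.3],[0,0.1,0]],
  [-1,[0,0,0],[0,0.1,0]],
  [-1,[0,0,0],[0,0.1,0]],
  [-1,[0,0,0],[0,0.1,0]],
  [-1,[0,0,0],[0,0.1,0]],
  [-1,[0,0,0],[0,0.1,0]],
])

```text
t: 26.95
ee_pos: [582.8, -92.8, 277.9]
orientation: [-1.735, -2.277, -0.296]
ft_force: [-0.1, 0.8, 0.6]
width: 0.8
grasp_force: 0.0
```

Call:
apply_moves([
  [-1,[0,0,0],[0,0.1,0]],
  [-1,[0,0,0],[0,0.08,0]],
  [-1,[0,0,0],[0,0,0]],
])

```text
t: 27.32
ee_pos: [582.2, -94.2, 275.0]
orientation: [-1.585, -2.072, -0.5]
ft_force: [0.5, -0.2, -0.7]
width: 0.3
grasp_force: 0.0
```

Run:
```python
from h import *
p,M=cart()
rows([[0,14,200],[0,14,150],[0,14,90]],p,M)
im=ctrl.get_image("top");cv2.imwrite("pics/t6.png",im["pixels"])
```

```text
t 27.32 pos [582.2 -94.2 275. ] w 0.3 F [ 0.5 -0.2 -0.7]
[[-0.214, 0.965, -0.152], [0.789, 0.263, 0.555], [0.575, -0.001, -0.818]] [-0.42  0.51  1.49  0.46  1.56 -0.79]
carton frame tip [-1.00e-01 -5.23e+01  2.75e+02] tilt deg 35.1 err u [0.003 1.    0.   ] q [-0.42  0.51  1.49  0.46  1.56 -0.79]
[0.22, 0.002, 1.99]
[-0.575, 0.001, 0.818]
[-0.691, 0.002, 0.981]
```

View pics/t6.png

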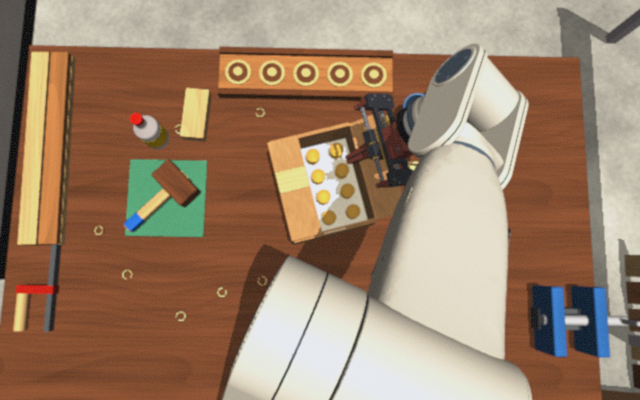

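The right flap is folded out and the knobs are visible at about (330,185); the mallet still lies on the mat. Left flap next.

Call:
apply_moves([
  [-1,[0.055,0,0.5],[0,0,0]],
  [-1,[0.055,0,0.5],[0,0,0]],
  [-1,[0.055,0,0.5],[0,0,0]],
  [-1,[0.055,0,0.49],[0,0,0]],
  [-1,[-0.19,0,0.27],[0,0,0]],
  [-1,[-0.19,0,0.27],[0,0,0]],
  [-1,[-0.19,0,0.27],[0,0,0]],
  [-1,[0,0,0],[0,0,0]],
])

```text
t: 28.38
ee_pos: [564.4, -29.7, 150.1]
orientation: [-1.583, -2.072, -0.499]
ft_force: [-0.0, 0.8, -0.3]
width: 0.5
grasp_force: 0.0
```

Call:
apply_moves([
  [-1,[-0.17,0,0.24],[0,0,0]],
  [-1,[-0.17,0,0.24],[0,0,0]],
  [-1,[-0.17,0,0.24],[0,0,0]],
  [-1,[-0.17,0,0.24],[0,0,0]],
  [-1,[0,0,0],[0,0,0]],
  [-1,[0,0,0],[0,0,0]],
])

```text
t: 29.12
ee_pos: [565.2, -29.7, 92.7]
orientation: [-1.583, -2.075, -0.501]
ft_force: [-0.7, 0.3, 0.1]
width: 0.3
grasp_force: 0.0
```

Run:
```python
from h import *
p,M=cart()
rows([[0,34,90]]+arc(1,0,145,23),p,M)
```

```text
t 29.12 pos [565.2 -29.7  92.7] w 0.3 F [-0.7  0.3  0.1]
[[-0.216, 0.965, -0.152], [0.789, 0.264, 0.555], [0.575, 0.0, -0.818]] [-0.34  0.69  1.67  0.53  1.21 -0.91]
carton frame tip [ 0.5 14.5 92.7] tilt deg 35.1 err u [0.001 1.    0.001] q [-0.34  0.69  1.67  0.53  1.21 -0.91]
[0.288, -0.011, 0.269]
[0.079, 0.0, -0.237]
[0.104, 0.0, -0.132]
[0.119, -0.0, -0.119]
[0.132, -0.0, -0.104]
[0.143, -0.0, -0.089]
[0.152, -0.0, -0.072]
[0.159, -0.0, -0.054]
[0.164, -0.0, -0.035]
[0.167, -0.0, -0.016]
[0.145, -0.0, 0.002]
[0.132, -0.0, 0.018]
[0.129, -0.0, 0.033]
[0.125, -0.0, 0.048]
[0.118, -0.0, 0.062]
[0.11, -0.0, 0.075]
[0.101, -0.0, 0.087]
[0.091, -0.0, 0.098]
[0.079, -0.0, 0.108]
[0.066, -0.0, 0.116]
[0.052, -0.0, 0.123]
[0.038, -0.0, 0.128]
[0.023, -0.0, 0.131]
[0.007, -0.0, 0.133]
```

Call:
apply_moves([
  [-1,[0.145,-0.01,0.135],[0,0,0]],
  [-1,[0.145,0,0.135],[0,0,0]],
  [-1,[0.04,0,-0.12],[0,0,0]],
  [-1,[0.04,0,-0.12],[0,0,0]],
  [-1,[0.1,0,-0.13],[0,0,0]],
  [-1,[0.12,0,-0.12],[0,0,0]],
  [-1,[0.13,0,-0.1],[0,0,0]],
  [-1,[0,0,0],[0,0,0]],
])

```text
t: 30.12
ee_pos: [559.5, -10.2, 127.3]
orientation: [-1.583, -2.076, -0.502]
ft_force: [0.2, 0.3, -0.0]
width: 0.3
grasp_force: 0.0
```

Call:
apply_moves([
  [-1,[0.145,0,-0.09],[0,0,0]],
  [-1,[0.15,0,-0.07],[0,0,0]],
  [-1,[0.16,0,-0.055],[0,0,0]],
  [-1,[0.165,0,-0.035],[0,0,0]],
  [-1,[0.165,0,-0.015],[0,0,0]],
  [-1,[0.145,0,0],[0,0,0]],
  [-1,[0.13,0,0.02],[0,0,0]],
  [-1,[0.13,0,0.035],[0,0,0]],
])

```text
t: 31.12
ee_pos: [547.9, 31.2, 169.5]
orientation: [-1.583, -2.075, -0.501]
ft_force: [0.4, -1.3, -0.4]
width: 0.4
grasp_force: 0.4
```

Call:
apply_moves([
  [-1,[0.125,0,0.05],[0,0,0]],
  [-1,[0.12,0,0.06],[0,0,0]],
  [-1,[0.11,0,0.075],[0,0,0]],
  [-1,[0.1,0,0.085],[0,0,0]],
  [-1,[0.09,0,0.1],[0,0,0]],
  [-1,[0.08,0,0.11],[0,0,0]],
  [-1,[0.065,0,0.115],[0,0,0]],
  [-1,[0,0,0],[0,0,0]],
])

```text
t: 32.12
ee_pos: [535.5, 75.1, 164.4]
orientation: [-1.583, -2.074, -0.5]
ft_force: [-1.0, -0.8, -0.2]
width: 0.4
grasp_force: 0.0
```

Run:
```python
from h import *
p,M=cart()
rows(arc(1,125,148,4),p,M)
```

```text
t 32.12 pos [535.5  75.1 164.4] w 0.4 F [-1.  -0.8 -0.2]
[[-0.216, 0.964, -0.153], [0.789, 0.264, 0.555], [0.575, -0.001, -0.818]] [-0.18  0.52  1.78  0.59  1.2  -0.77]
carton frame tip [ -0.4 123.4 164.4] tilt deg 35.1 err u [ 0.001  1.    -0.   ] q [-0.18  0.52  1.78  0.59  1.2  -0.77]
[0.047, 0.007, 0.097]
[0.043, 0.0, 0.149]
[0.023, 0.0, 0.153]
[0.002, 0.0, 0.155]
```

Call:
apply_moves([
  [-1,[0.045,0,0.1],[0,0,0]],
  [-1,[0.045,0,0.15],[0,0,0]],
  [-1,[0.02,0,0.15],[0,0,0]],
  [-1,[0,0,0.155],[0,0,0]],
  [-1,[0,0,0],[0,0,0]],
  [-1,[0,0,-0.2],[0,0,0]],
  [-1,[0,0,-0.5],[0,0,0]],
  [-1,[0,0,-0.7],[0,0,0]],
])

```text
t: 33.12
ee_pos: [541.0, 54.9, 203.3]
orientation: [-1.583, -2.074, -0.5]
ft_force: [0.3, -0.0, 0.3]
width: 0.6
grasp_force: 0.0
```

Call:
apply_moves([
  [-1,[0,0,-0.8],[0,0,0]],
  [-1,[0,0,-0.8],[0,0,0]],
  [-1,[0,0,-0.8],[0,-0.1,0]],
  [-1,[0,0,0],[0,-0.1,0]],
  [-1,[0,0,0],[0,-0.1,0]],
  [-1,[0,0,0],[0,-0.09,0]],
  [-1,[0.3,-0.3,-0.4],[0,0,0]],
  [-1,[0.4,-0.5,-0.4],[0,0,0]],
])

```text
t: 34.12
ee_pos: [511.2, 12.4, 341.8]
orientation: [1.906, 2.497, 0.0]
ft_force: [-0.2, 0.4, 0.9]
width: 0.6
grasp_force: 0.0
```

Call:
apply_moves([
  [-1,[0.4,-0.6,0],[0,0,0]],
  [-1,[0.4,-0.6,0],[0,0,0]],
  [-1,[0.4,-0.3,0],[0,0,0]],
  [-1,[0.4,-0.2,0],[0,0,0]],
  [-1,[0.2,0,0],[0,0,0]],
  [-1,[0,0,0],[0,0,0]],
  [-1,[0,0,0],[0,0,0]],
])

```text
t: 35.0
ee_pos: [406.4, 76.2, 340.8]
orientation: [1.906, 2.497, -0.0]
ft_force: [0.5, 0.6, 0.9]
width: 0.5
grasp_force: 0.0
```

Run:
```python
from h import *
st()
a=ctrl.get_image("top");cv2.imwrite("pics/t7.png",a["pixels"])
b=ctrl.get_image("side");cv2.imwrite("pics/s7.png",b["pixels"])
def flapang(im,n,s,c):
    for r in ctrl.pinpoint(n,c)[:1]:
        best=min(np.linspace(0,2.7,271),key=lambda th:np.hypot(*(proj(im,C+A.T@[0,s*(103-73*np.cos(th)-2*np.sin(th)),120+73*np.sin(th)+2*np.cos(th)])-r["xy"])))
        print(n,c,round(r["score"],2),np.round(r["xy"]),"theta",best)
for im,c in((a,"top"),(b,"side")):
    flapang(im,"flap_left_edge",1,c);flapang(im,"flap_right_edge",-1,c)
```

```text
t 35.0 pos [406.4  76.2 340.8] w 0.5 F [0.5 0.6 0.9]
[[-0.264, 0.965, 0.0], [0.965, 0.264, -0.0], [-0.0, 0.0, -1.0]] [ 0.16 -0.04  1.93 -0.    1.25 -0.11]
flap_left_edge top 0.78 [252. 197.] theta 2.7
flap_right_edge top 0.89 [391. 160.] theta 2.57
flap_left_edge side 0.77 [264. 221.] theta 2.6
```

View pics/t7.png

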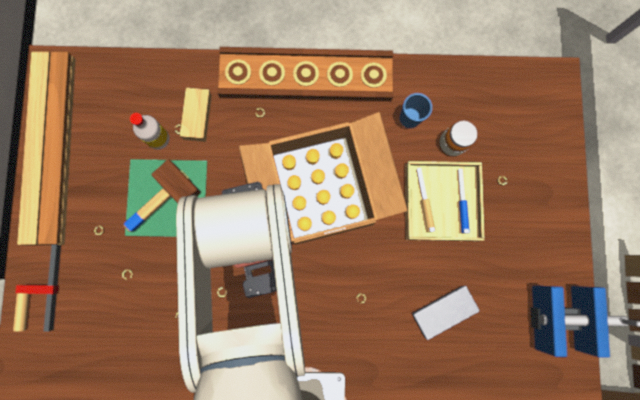

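View pics/s7.png

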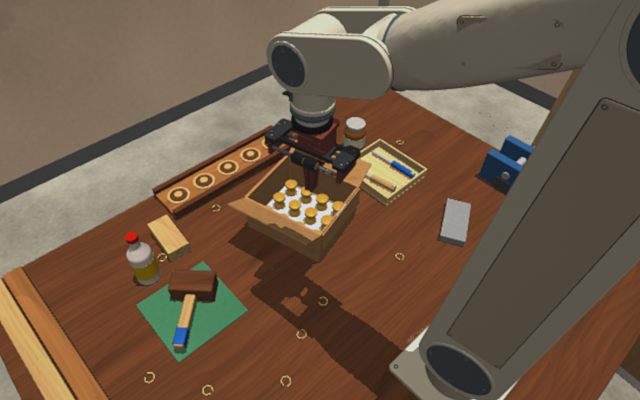

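Both flaps are folded well outwards (top view edges at about (252,197) and (391,160), hinge angles around 2.6 rad). All the knobs are in view, the mallet is flat on the mat, the bystanders haven't moved and the robot is clear. Handing in.

```bash
python3 -c "
from workcell import ctrl
print(ctrl.close_job())"
```

```text
the job is handed in; nothing more can be done
None
```

The mallet lies flat on the green mat, both carton flaps are folded well outwards (about 2.6 rad) with the knobs in full view, nothing else was moved, and the job was handed in at about 35 s.

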